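# Seat the keyed vial carousel on its drive spindle

### The arm

A 7-joint arm with a two-finger parallel gripper is mounted at the origin on a cart in front of the work surface, level with it; the furniture and walls round the work are solid. World frame = base frame: x ahead of the robot, y to its left, z up, the work surface at z = 0. Lengths are in mm, angles in rad, forces in N, time in s.
With the tool pointing down it reaches from about 400 to 850 mm from the base axis. Payload 4.4 kg.
Tool frame: the origin (TCP) lies between the finger pads, 19 mm behind the fingertips; this is the grasp point; z points along the fingers, y is the line along which they close (so a half turn about z gives the same grasp; the last joint's range is limited). The gripper opens to 94 mm and grips with 3 to 60 N. Pads are 16 mm wide; open, the fingers measure 119 mm over their backs; the gripper's body (75 mm by 177 mm) begins 78 mm behind the grasp point.
Start: joints at [-1.4, 0.628, 0.038, 1.517, -0.027, 0.996, -0.02], TCP at [152.46, 631.881, 224.278] pointing down, gripper open.
Joint ranges: [-3.06, 3.06], [-0.37, 2.12], [-1.25, 1.32], [0.18, 2.47], [-1.1, 4.24], [0.23, 1.98], [-2.94, 2.94]. Speed limits (rad/s): [2.57, 2.57, 3.14, 3.14, 3.14, 3.14, 3.14].

### API

Orientations are given as a unit quaternion [w, x, y, z].
In Python, from cell import state, eyes, close_job gives the robot as it stands. The module is installed in compiled form; this text tells all that it offers.
- The arm moves only by the tool arm_command, never from a script. Its argument "steps" is a list that holds one entry, the list of rows, each a list of 7 numbers: the turn, a rotation vector about the tool's x, y, z in degrees, then the shift along the tool's x, y, z in mm, then the gripper's target within -1 to 1 (fully open at 1, half-way at 0, shut at -1). In form: [[[rx, ry, rz, tx, ty, tz, claw], ...]]. A call has 1 to 8 rows; each row is the pose to reach, as a shift and turn from the pose commanded when the call began, along the tool's axes at that moment; what a row does not reach only later rows make up. A row lasts 1/10 s, in which the tool goes at most 50 mm and 8.59 degrees, less where a joint would pass 70% of its speed; a pose out of reach is approached as far as the arm can. A call with a gripper value outside its range is refused whole. The fingers move at their own pace and stop on an object; "newtons" is the grip in N (left out, the last holds). Time passes only in rows, so rows that repeat a pose let the fingers close. It gives the time, the measured TCP pose, the force, the opening and the grip force at its end, in the units of the state.
- state(): the state, without advancing time (a new reading comes with each control period).
- eyes.get_image(name): name is "scene" or "side" or "wrist"; returns the picture (420x560x3 uint8, blue, green, red); there is no depth.
- eyes.camera_params(name): a dict with "K" (3x3 intrinsics, pixels), "extrinsics" (4x4, takes a point from camera to world coordinates). Camera axes: x right, y up, looking along -z (the intrinsics and any distortion apply to the point x, -y, -z); pixel columns grow to the right and rows downward; lengths in mm; the calibration is good to about 2 mm. A picture is of the moment at which its call begins: read the wrist's pose just before it. camera_params takes no time and is no camera call; for the wrist camera it gives the pose at the moment of the call.
- close_job(): hands the job in; it is judged then, once.
The state is a dict: "t": time; "qpos": joint angles; "dq": joint speeds; "effort": joint torques, N m; "eef_pos": TCP position; "tcp_rot": TCP orientation; "force": force on the tool from outside, world axes, zero at the start; "torque": the same for the moment, N m; "width": finger opening in mm; "grip_force": force on a finger pad.
Only numpy, scipy, OpenCV 4.12 (cv2) and the standard library are available. Lean on these libraries where they do the work, as an engineer would, in place of code of your own. Each camera call takes 0.05 s, during which the arm holds its last target. There are 200 camera calls.

### The job

Fit the blue and white vial carousel onto the spindle of the grey drive unit: set its bore over the spindle, turn it while pressing only lightly until the red tab inside the bore drops into the spindle's keyway, and leave it fully home, lying flat on the round seat, released. Never force it down while the tab still stands on the spindle's end, and leave everything else on the table where it is.

Things in the scene. Friction and masses are not known exactly. Their poses are not given: they have to be found in the camera images.
- carousel: Loose vial carousel, 0.18 to 0.35 kg, lying upright on the table: blue flange, a disc 100 mm across and 7 mm thick with eight dark vial seats, and a white knurled boss up to z = 46 mm. Bore 37.8 mm across right through, with a 3 mm chamfer at the bottom. Origin: on the axis at the underside; z up; x points to the tab (red lines on flange and boss top mark this direction)
- boss (a point): on the carousel's axis, 30 mm above its underside, axes as the carousel's: the height for the TCP when gripping the boss (47 mm across, round, so any yaw) with the fingertips clear of the flange
- tab (a point): underside of the carousel's one red tab inside the bore, 14 mm above the carousel's underside and 16.5 mm from its axis. The tab is 5.4 mm wide, 8 mm tall and stands 4.7 mm inward, to 14.2 mm from the axis
- drive: Grey drive unit, fixed to the table, 112 x 112 x 40 mm, with a display and two buttons on its front and a red mark on top at the front edge. Origin: centre of its underside; z up, -x points to the front with the mark. On top in the centre a round aluminium seat, 60 mm across and 4 mm high, from which the steel spindle rises, 36 mm across and 26 mm tall
- spindle_end (a point): centre of the spindle's end face, 26 mm above the seat; axes as the drive unit's. One keyway, a slot 6.6 mm wide and 6.2 mm deep, runs down the spindle's whole height, open at this end. A brake (slips above 2 N m) holds the spindle where it last stopped, the keyway 0.35 to 2.15 rad (20 to 123 deg) past the unit's front (-x), counter-clockwise seen from above; it is not measured
- seat (a point): centre of the seat's upper face, 44 mm above the unit's underside; axes as the unit's. The carousel is home when its origin is here. With the tab standing on the spindle's end, the carousel is 12 mm higher, already guided by the spindle; with the tab within about 0.035 rad of the keyway it goes down freely by these 12 mm
- beaker: Bystander: clear glass beaker, 53 mm wide, 62 mm tall, upright; origin at the centre of its underside
- tape: Bystander: black roll of tape lying flat, 58 mm wide, 19 mm tall; origin at the centre of its underside
- vial_white: Bystander: small glass vial with a white cap, 16 mm wide, 38 mm tall; origin at the centre of its underside
- vial_blue: Bystander: small glass vial with a blue cap, 16 mm wide, 38 mm tall; origin at the centre of its underside
- syringe: Bystander: clear plastic syringe lying down, 132 mm long, 24 mm wide; origin at the centre of its underside
- spanner: Bystander: small steel open spanner lying flat, 110 mm long, 4 mm thick; origin at the centre of its underside
- pen: Bystander: black and white marker pen lying down, 135 mm long; origin at the centre of its underside

How it is judged:
By the outcome, as a careful person would: the job done as asked, in the order asked, and still so for the second after the job is handed in, with the robot touching nothing.
It also fails if it takes over 72 s, if anything falls off the work surface, if the arm or the gripper's body presses on something with over 40 N, if the wrist force passes 120 N, or if a joint passes its speed limit or range.

## Working session

There is one attempt and no reset: what is moved stays moved. The work goes in short steps, Python scripts to look and compute and a tool call to move; the robot and the scene stay as the last step left them, time stands still between calls to the robot, and variables do not carry over. Pictures are saved under pics/ and viewed, at most 10 in all, crops included, and the job is handed in when it is done.

Besides the shell and the picture viewer there is one more tool, called by a JSON object that holds its "fn" and its "kwargs". arm_command: Moves the arm, as the interface text tells. Its arguments: {"type":"object","properties":{"steps":{"type":"array","items":{"type":"array","items":{"type":"array","items":{"type":"number"}}}},"newtons":{"type":"number"}},"required":["steps"]}

```bash
mkdir -p pics
cat > h.py <<'E'
from cell import state, eyes
import numpy as np, cv2
def pix2plane(P,uv,z):
    K=np.array(P["K"]);T=np.array(P["extrinsics"])
    uv=np.atleast_2d(np.array(uv,float))
    r=np.c_[uv,np.ones(len(uv))]@np.linalg.inv(K).T
    d=(r*[1,-1,-1])@T[:3,:3].T; o=T[:3,3]
    return o+d*((z-o[2])/d[:,2])[:,None]
def proj(P,X):
    T=np.linalg.inv(np.array(P["extrinsics"]));X=np.atleast_2d(X)
    c=(X@T[:3,:3].T+T[:3,3])*[1,-1,-1]; q=c@np.array(P["K"]).T
    return q[:,:2]/q[:,2:]
E
python3 - <<'E'
from h import *
s=state();print({k:np.round(v,3).tolist() for k,v in s.items()})
ims=[]
for n in("scene","side","wrist"):
    P=eyes.camera_params(n);print(n,{k:np.round(v,2).tolist() if not isinstance(v,str) else v for k,v in P.items()})
    im=eyes.get_image(n);cv2.imwrite(f"pics/{n}0.png",im);
E
```

```text
{'t': 0.0, 'qpos': [-1.4, 0.629, 0.038, 1.518, -0.027, 0.996, -0.02], 'dq': [-0.0, -0.0, 0.001, -0.001, 0.002, 0.002, 0.001], 'effort': [-0.001, -54.975, 1.144, -18.663, -0.052, 0.024, 0.0], 'eef_pos': [152.317, 631.272, 223.382], 'tcp_rot': [-0.0, 0.118, 0.993, -0.001], 'force': [0.368, -0.653, 0.551], 'torque': [-0.063, -0.053, 0.025], 'grip_force': 0.0, 'width': 93.718}
scene {'K': [[530.17, 0.0, 276.46], [0.0, 530.17, 206.84], [0.0, 0.0, 1.0]], 'extrinsics': [[0.71, 0.33, -0.62, -470.47], [-0.7, 0.32, -0.64, -939.59], [-0.01, 0.89, 0.45, 800.33], [0.0, 0.0, 0.0, 1.0]]}
side {'K': [[392.44, 0.0, 279.62], [0.0, 392.44, 209.07], [0.0, 0.0, 1.0]], 'extrinsics': [[-0.98, 0.08, -0.17, 287.62], [-0.19, -0.43, 0.88, 1223.02], [-0.0, 0.9, 0.44, 656.79], [0.0, 0.0, 0.0, 1.0]]}
wrist {'K': [[339.23, 0.0, 275.71], [0.0, 339.23, 207.62], [0.0, 0.0, 1.0]], 'extrinsics': [[0.23, -0.94, -0.24, 85.1], [0.97, 0.23, 0.06, 648.9], [-0.0, -0.24, 0.97, 384.68], [0.0, 0.0, 0.0, 1.0]]}
```

View pics/scene0.png

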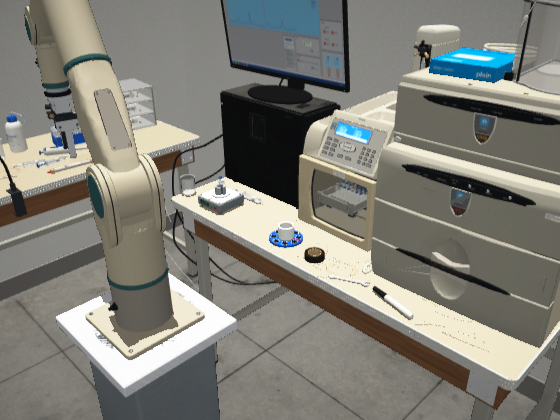

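View pics/side0.png

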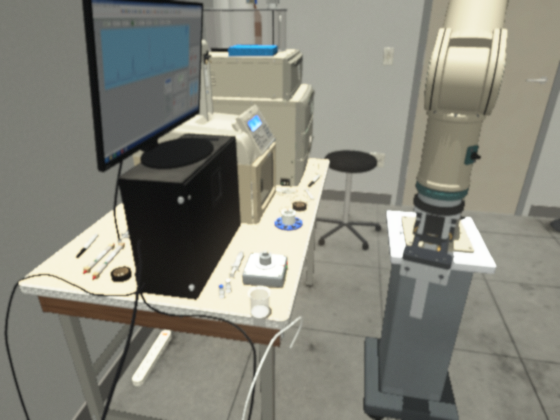

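The scene view shows the carousel near (286,236) and the drive near (221,200). The side view shows the carousel near (289,222) and the drive near (265,266), with the spindle at about (265,257).

Run:
```python
from h import *
def loc(n,box):
    im=cv2.imread(f"pics/{n}0.png");P=eyes.camera_params(n)
    hsv=cv2.cvtColor(im,cv2.COLOR_BGR2HSV);m=cv2.inRange(hsv,(100,120,60),(130,255,255))
    k=np.zeros_like(m);x0,y0,x1,y1=box;k[y0:y1,x0:x1]=m[y0:y1,x0:x1]
    pts=cv2.findNonZero(k);h=cv2.convexHull(pts)[:,0]
    w=pix2plane(P,h,5)[:,:2].astype(np.float32)
    print(n,"car",cv2.minEnclosingCircle(w))
    return P
P=loc("scene",(255,220,315,260));print(pix2plane(P,[(220,187)],70),pix2plane(P,[(221,199)],40))
P=loc("side",(265,205,315,240));print(pix2plane(P,[(265,256)],70),pix2plane(P,[(265,264)],40))
```

```text
scene car ((494.0986022949219, 19.95256233215332), 53.16649627685547)
[[499.41099275 327.26436313  70.        ]] [[482.38029836 303.96764626  40.        ]]
side car ((495.3102111816406, 26.89588737487793), 45.16674041748047)
[[502.17098724 346.20433249  70.        ]] [[503.99176074 340.68032521  40.        ]]
```

View pics/wrist0.png

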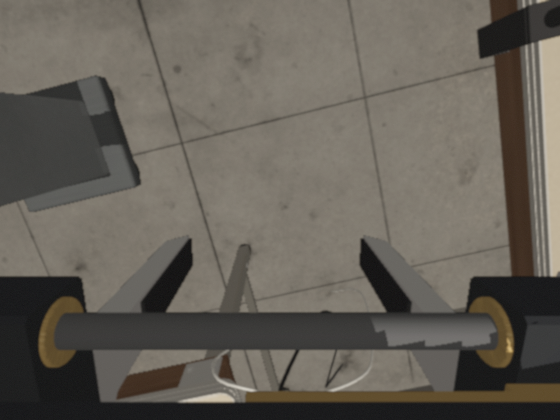

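The wrist view shows only floor and the fingers; nothing useful is in sight. Next I check clearances before going over the drive.

Run:
```python
from h import *
P=eyes.camera_params("side")
print("PC base/instrument side",pix2plane(P,[(190,290),(240,218),(270,210)],0).round().tolist())
P=eyes.camera_params("scene")
print("PC/instr scene",pix2plane(P,[(224,172),(299,202),(301,216),(372,249)],0).round().tolist())
```

```text
PC base/instrument side [[687.0, 441.0, 0.0], [673.0, 15.0, 0.0], [581.0, -70.0, 0.0]]
PC/instr scene [[690.0, 545.0, 0.0], [702.0, 161.0, 0.0], [633.0, 87.0, 0.0], [628.0, -197.0, 0.0]]
```

{"fn": "arm_command", "kwargs": {"steps": [[[0,0,-1.5,-45,-23,8,1],[0,0,-3,-90,-46,16,1],[0,0,-5,-135,-69,24,1],[0,0,-7,-180,-92,32,1],[0,0,-9,-225,-115,40,1],[0,0,-11,-270,-138,48,1],[0,0,-13,-315,-161,56,1],[0,0,-13.5,-345,-176,60,1]]]}}

```text
t: 0.95
eef_pos: [448.4, 377.1, 163.6]
tcp_rot: [-0.0, 0.001, 1.0, -0.001]
force: [-0.1, 1.1, 0.6]
width: 94.1
grip_force: 0.0
```

{"fn": "arm_command", "kwargs": {"steps": [[[0,0,0,-30,-21,7,1],[0,0,0,-60,-42,14,1],[0,0,0,-60,-42,14,1],[0,0,0,-60,-42,14,1]]]}}

```text
t: 1.35
eef_pos: [506.7, 336.9, 149.7]
tcp_rot: [-0.001, 0.002, 1.0, -0.0]
force: [-0.4, 0.3, 0.1]
width: 93.9
grip_force: 0.0
```

Run:
```python
from h import *
import json
s=state();P=eyes.camera_params("wrist");im=eyes.get_image("wrist");cv2.imwrite("pics/w1.png",im)
json.dump({k:np.array(P[k]).tolist() for k in("K","extrinsics")},open("w1.json","w"));print(s["eef_pos"])
```

```text
[506.67658843 336.93186422 149.70382143]
```

View pics/w1.png

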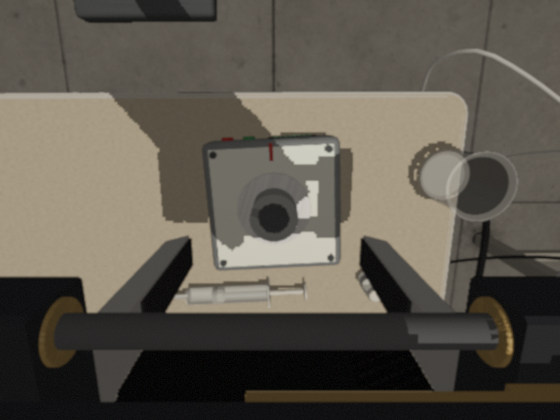

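The wrist view is centred on the drive: spindle end at about (274,217), red mark at (271,151), syringe at (247,294), beaker at the right near (465,185). I zoom in on the spindle for the keyway.

Run:
```python
from h import *
im=cv2.imread("pics/w1.png")[170:260,225:325]
im=cv2.resize(im,None,fx=6,fy=6,interpolation=cv2.INTER_CUBIC)
im=(255*(im/255.)**0.5).astype(np.uint8)
cv2.imwrite("pics/w1c.png",im)
```

```text
(no output)
```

View pics/w1c.png

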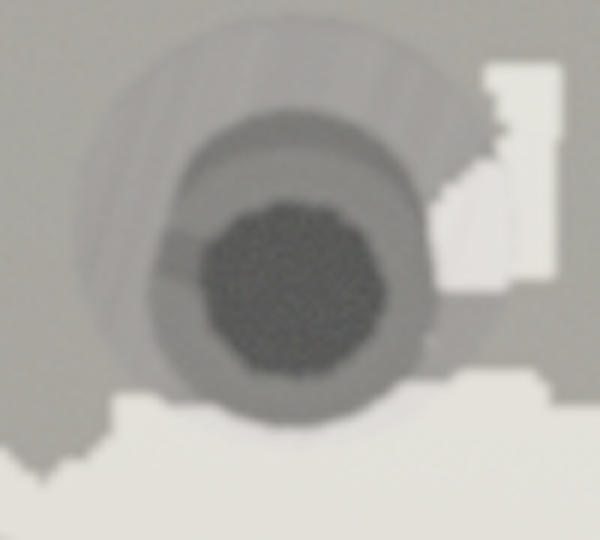

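The crop shows the spindle's end ring centred at about (293,286) with radius about 140, and the keyway notch on its left at about (182,258). That puts the keyway about 76° past the front.

Run:
```python
from h import *
import json
P=json.load(open("w1.json"));im=cv2.imread("pics/w1.png")
g=cv2.cvtColor(im,cv2.COLOR_BGR2GRAY).astype(float)
f=lambda p:((np.array(p,float)+.5)/6-.5)+[225,170]
pts=f([(150,290),(436,290),(293,426),(293,147),(182,258)])
W=pix2plane(P,pts,70)[:,:2];print(W.round(1))
# fit: hole circle (dark), sharpened centre
dark=cv2.inRange(im,(0,0,0),(45,45,45));k=np.zeros_like(dark);k[195:240,250:300]=dark[195:240,250:300]
c=max(cv2.findContours(k,cv2.RETR_EXTERNAL,cv2.CHAIN_APPROX_NONE)[0],key=cv2.contourArea)[:,0]
w=pix2plane(P,c,70)[:,:2].astype(np.float32);print("hole",cv2.minEnclosingCircle(w),cv2.fitEllipse(w))
ctr=np.array([(W[0,0]+W[1,0]+W[2,0]+W[3,0])/4*0+ (W[2,0]+W[3,0])/2,(W[0,1]+W[1,1])/2]);print("ctr",ctr)
# angular profile at radii 12..17
for r in(13.5,15,16.3):
    a=np.radians(np.arange(0,360,3));X=np.c_[ctr[0]+r*np.cos(a),ctr[1]+r*np.sin(a),70+0*a]
    q=proj(P,X).astype(np.float32);v=cv2.remap(g.astype(np.float32),q[:,0].reshape(1,-1),q[:,1].reshape(1,-1),cv2.INTER_LINEAR)[0]
    sel=slice(68,100);print(r,list(zip(np.arange(0,360,3)[sel].tolist(),v[sel].round().astype(int).tolist())))
```

```text
[[505.4 318.8]
 [505.5 353.9]
 [523.1 336.3]
 [487.5 336.4]
 [501.4 322.8]]
hole ((505.1297302246094, 336.0496520996094), 11.39920711517334) ((505.4259338378906, 336.2155456542969), (20.845487594604492, 21.753768920898438), 152.31370544433594)
ctr [505.34085539 336.33976897]
13.5 [(204, 73), (207, 74), (210, 73), (213, 73), (216, 73), (219, 73), (222, 73), (225, 73), (228, 73), (231, 73), (234, 72), (237, 70), (240, 65), (243, 61), (246, 60), (249, 60), (252, 60), (255, 59), (258, 59), (261, 59), (264, 62), (267, 66), (270, 71), (273, 72), (276, 72), (279, 72), (282, 73), (285, 73), (288, 73), (291, 73), (294, 74), (297, 74)]
15 [(204, 74), (207, 72), (210, 73), (213, 74), (216, 73), (219, 72), (222, 73), (225, 73), (228, 73), (231, 73), (234, 73), (237, 71), (240, 68), (243, 63), (246, 60), (249, 60), (252, 61), (255, 60), (258, 59), (261, 60), (264, 64), (267, 70), (270, 72), (273, 73), (276, 72), (279, 72), (282, 73), (285, 72), (288, 72), (291, 73), (294, 72), (297, 72)]
16.3 [(204, 74), (207, 73), (210, 74), (213, 74), (216, 74), (219, 73), (222, 72), (225, 73), (228, 73), (231, 73), (234, 73), (237, 74), (240, 72), (243, 67), (246, 63), (249, 62), (252, 63), (255, 63), (258, 63), (261, 64), (264, 68), (267, 73), (270, 73), (273, 74), (276, 73), (279, 73), (282, 73), (285, 73), (288, 72), (291, 72), (294, 73), (297, 73)]
```

{"fn": "arm_command", "kwargs": {"steps": [[[0,0,0,0,-50,-5,1],[0,0,0,0,-100,-10,1],[0,0,0,0,-150,-10,1],[0,0,0,0,-200,-10,1],[0,0,0,0,-250,-10,1],[0,0,0,0,-300,-10,1],[0,0,0,0,-314,0,1],[0,0,0,0,-314,0,1]]]}}

```text
t: 2.2
eef_pos: [505.1, 22.6, 149.8]
tcp_rot: [-0.001, 0.002, 1.0, -0.0]
force: [-0.1, 0.1, -0.4]
width: 93.9
grip_force: 0.0
```

Run:
```python
from h import *
import json
s=state();P=eyes.camera_params("wrist");im=eyes.get_image("wrist");cv2.imwrite("pics/w2.png",im)
json.dump({k:np.array(P[k]).tolist() for k in("K","extrinsics")},open("w2.json","w"));print(s["eef_pos"],s["qpos"])
```

```text
[505.06010055  22.57230236 149.75002622] [-0.04808485  0.5326972  -0.07569084  1.98900989  0.06623592  0.6239321
  1.39984938]
```

View pics/w2.png

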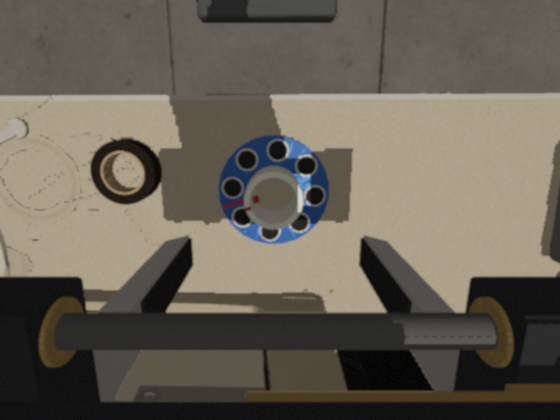

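The wrist view shows the carousel's flange at about (274,190), its boss top at about (273,195), and the red marks at (232,205) and (256,199). The tab points to image left, slightly down.

Run:
```python
from h import *
import json
P=json.load(open("w2.json"));im=cv2.imread("pics/w2.png");hsv=cv2.cvtColor(im,cv2.COLOR_BGR2HSV)
B=cv2.inRange(hsv,(100,120,60),(130,255,255));B[:120]=0;B[255:]=0;B[:,:200]=0;B[:,350:]=0
h=cv2.convexHull(cv2.findNonZero(B))[:,0]
w=pix2plane(P,h,7)[:,:2].astype(np.float32);c,r=cv2.minEnclosingCircle(w);e=cv2.fitEllipse(w);print("flange",c,r,e)
Wm=cv2.inRange(hsv,(0,0,120),(180,60,255));Wm[:150]=0;Wm[240:]=0;Wm[:,:238]=0;Wm[:,310:]=0
c0=np.array(e[0])
b=im.astype(int);R=((b[:,:,2]-np.maximum(b[:,:,0],b[:,:,1]))>35).astype(np.uint8);R[:170]=0;R[225:]=0;R[:,:215]=0;R[:,290:]=0
n,l,st,ct=cv2.connectedComponentsWithStats(R)
for i in range(1,n):
    if st[i,4]<4: continue
    for z in(7,22,46):
        p=pix2plane(P,[ct[i]],z)[0,:2]-c0;print(i,st[i].tolist(),ct[i].round(1),z,"r %.1f ang %.1f"%(np.hypot(*p),np.degrees(np.arctan2(p[1],p[0]))%360))
crop=cv2.resize(im[140:240,215:335],None,fx=5,fy=5,interpolation=cv2.INTER_CUBIC);cv2.imwrite("pics/w2c.png",crop)
```

```text
flange (496.11334228515625, 21.590808868408203) 49.63232421875 ((496.1421203613281, 21.545780181884766), (98.60334777832031, 98.82007598876953), 3.1179373264312744)
1 [253, 196, 6, 7, 33] [255.4 199.2] 7 r 18.1 ang 294.5
1 [253, 196, 6, 7, 33] [255.4 199.2] 22 r 16.1 ang 285.0
1 [253, 196, 6, 7, 33] [255.4 199.2] 46 r 14.1 ang 265.3
2 [223, 200, 20, 8, 44] [232.9 203.4] 7 r 38.9 ang 287.0
2 [223, 200, 20, 8, 44] [232.9 203.4] 22 r 36.1 ang 282.6
2 [223, 200, 20, 8, 44] [232.9 203.4] 46 r 32.2 ang 274.0
3 [245, 207, 6, 3, 12] [247.7 208.2] 7 r 28.7 ang 304.0
3 [245, 207, 6, 3, 12] [247.7 208.2] 22 r 25.6 ang 298.6
3 [245, 207, 6, 3, 12] [247.7 208.2] 46 r 21.4 ang 287.1
```

View pics/w2c.png

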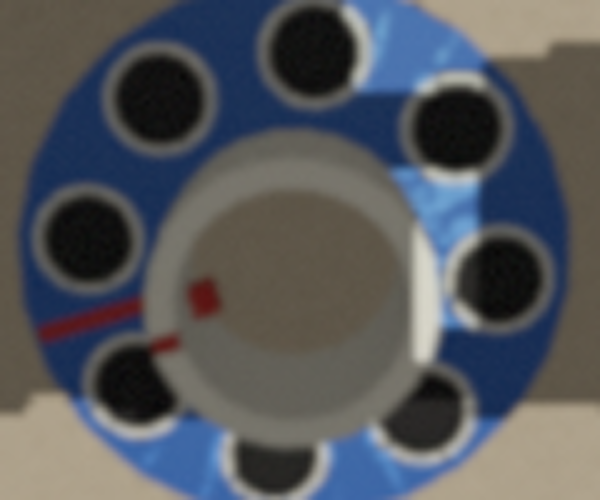

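The carousel centre is (496.1, 21.5). Its tab points at 287°, and the flange and boss lines agree. The keyway is at 253.3°, so I need about +34° about tool z. Descending to the boss now.

{"fn": "arm_command", "kwargs": {"steps": [[[0,0,0,9,-1,30,1],[0,0,0,9,-1,65,1],[0,0,0,9,-1,95,1],[0,0,0,9,-1,110,1],[0,0,0,9,-1,118,1],[0,0,0,9,-1,119,1],[0,0,0,9,-1,119,1]]]}}

```text
t: 2.95
eef_pos: [497.6, 24.4, 31.7]
tcp_rot: [0.0, -0.0, 1.0, 0.0]
force: [-0.6, -0.1, 0.7]
width: 93.7
grip_force: 0.0
```

{"fn": "arm_command", "kwargs": {"steps": [[[0,0,0,0,0,0,0.3],[0,0,0,0,0,0,0],[0,0,0,0,0,0,-0.2],[0,0,0,0,0,0,-0.4],[0,0,0,0,0,0,-0.4],[0,0,0,0,0,0,-0.4],[0,0,0,0,0,0,-0.4],[0,0,0,0,0,0,-0.4]]], "newtons": 20}}

```text
t: 3.75
eef_pos: [497.1, 22.3, 31.3]
tcp_rot: [-0.0, 0.001, 1.0, -0.0]
force: [0.3, -1.6, 2.1]
width: 46.9
grip_force: 20.0
```

Run:
```python
from h import *
for i in range(3):
    eyes.get_image("wrist");s=state();print(s["eef_pos"].round(1) if hasattr(s["eef_pos"],'round') else s["eef_pos"],s["width"],s["grip_force"],np.round(s["force"],1))
```

```text
[497.1  22.3  31.3] 47.03586002566064 20.000171482097358 [-0.3 -1.6  1.8]
[497.1  22.3  31.3] 46.580559837025156 20.000207740813494 [ 0.2 -1.6  2. ]
[497.1  22.3  31.3] 47.01959211197143 20.000281857792288 [ 0.1 -2.7  2.1]
```

{"fn": "arm_command", "kwargs": {"steps": [[[0,0,0,0,0,-10,-0.4],[0,0,0,0,0,-40,-0.4],[0,0,0,0,0,-75,-0.4],[0,0,0,0,0,-100,-0.4],[0,0,4,-1,30,-105,-0.4],[0,0,8,-2,70,-105,-0.4],[0,0,12,-3,110,-105,-0.4],[0,0,16,-5,150,-105,-0.4]]]}}

```text
t: 4.7
eef_pos: [501.5, 174.6, 136.6]
tcp_rot: [-0.0, 0.141, 0.99, 0.0]
force: [-0.2, -0.6, -3.4]
width: 46.7
grip_force: 20.0
```

{"fn": "arm_command", "kwargs": {"steps": [[[0,0,3,10,38,0,-0.4],[0,0,6,20,76,0,-0.4],[0,0,9,30,114,0,-0.4],[0,0,11,37,140,0,-0.4],[0,0,12,40,154,0,-0.4],[0,0,12,40.5,156.5,0,-0.4],[0,0,12,40.5,156.5,0,-0.4],[0,0,12,40.5,156.5,0,-0.4]]]}}

```text
t: 5.5
eef_pos: [506.6, 332.6, 136.2]
tcp_rot: [-0.0, 0.243, 0.97, -0.001]
force: [0.6, 0.2, -3.7]
width: 46.8
grip_force: 20.0
```

Run:
```python
from h import *
import json
P=eyes.camera_params("wrist");im=eyes.get_image("wrist");s=state()
json.dump({k:np.array(P[k]).tolist() for k in("K","extrinsics")},open("w3.json","w"))
cv2.imwrite("pics/w3full.png",im)
t=np.array(s["eef_pos"]);print(t,s["tcp_rot"],s["force"],s["torque"])
print("tcp-30..+16 px",proj(P,[t-[0,0,30],t+[0,0,16],[505.3,336.3,70]]))
cv2.imwrite("pics/w3.png",cv2.resize(im[140:340,150:410],None,fx=3,fy=3,interpolation=cv2.INTER_CUBIC))
```

```text
[506.80104097 332.52960146 136.30241132] [-1.24120372e-04  2.43352966e-01  9.69937617e-01 -5.81801333e-04] [-0.48915821  0.13588942 -2.66686616] [-0.08862208  0.00955384 -0.04024994]
tcp-30..+16 px [[273.52691255 243.75539903]
 [272.87347813 277.94790306]
 [277.61327379 221.58939313]]
```

View pics/w3.png

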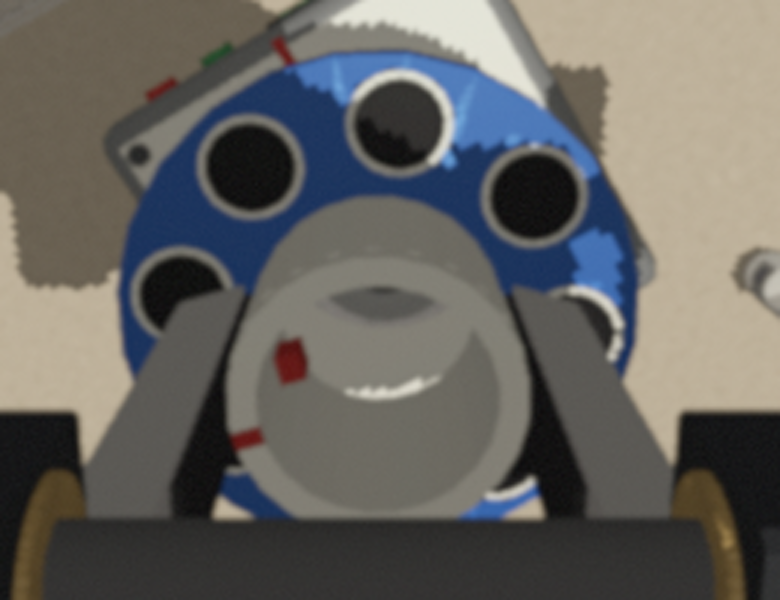

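The crop shows the carousel held over the drive: boss top centred at about (379,388) in the crop, tab at (291,360), red boss mark at (247,439), and the drive's front mark at (284,50). I measure the held carousel relative to the TCP, since calibration errors then mostly cancel.

Run:
```python
from h import *
import json
from scipy.optimize import least_squares
from scipy.spatial.transform import Rotation as Ro
P=json.load(open("w3.json"));im=cv2.imread("pics/w3full.png");hsv=cv2.cvtColor(im,cv2.COLOR_BGR2HSV)
t=np.array([506.8,332.53,136.3]);R=Ro.from_quat([.24335,.96994,-.00058,-.00012]).as_matrix()
B=cv2.inRange(hsv,(100,120,60),(130,255,255));B[290:]=0;B[:150]=0;B[:,:180]=0;B[:,370:]=0
h=cv2.convexHull(cv2.findNonZero(B))[:,0];h=h[h[:,1]<250]
w=pix2plane(P,h,t[2]-23)[:,:2]
f=least_squares(lambda p:np.hypot(*(w-p[:2]).T)-p[2],[*t[:2],50],loss="soft_l1");print("flange",f.x,"tool off",(R.T@np.r_[f.x[:2]-t[:2],0]).round(2))
b=pix2plane(P,[((379.5+.5)/3-.5+150,(388+.5)/3-.5+140)],t[2]+16)[0];print("boss",b,(R.T@(b-t)).round(2))
c=f.x[:2]
for (u,v),z in(((247,439),16),((284,349),-8)):
    p=pix2plane(P,[((u+.5)/3-.5+150,(v+.5)/3-.5+140)],t[2]+z)[0,:2]
    for cc in(c,b[:2]):d=p-cc;print("tab ang",z,np.degrees(np.arctan2(d[1],d[0]))%360,np.hypot(*d))
```

```text
flange [504.92122817 335.10221878  49.12091348] tool off [ 2.87  1.38 -0.  ]
boss [503.56145852 335.99523035 152.3       ] [  4.49   1.51 -16.  ]
tab ang 16 260.6461608601728 21.669643852937345
tab ang 16 264.4555857114963 22.379222321197012
tab ang -8 247.76503524283763 16.88036490653452
tab ang -8 253.07060071486768 17.26640144636921
```

{"fn": "arm_command", "kwargs": {"steps": [[[0,0,0,0.6,2,0,-0.4],[0,0,0,0.6,2,10,-0.4],[0,0,0,0.6,2,20,-0.4],[0,0,0,0.6,2,28,-0.4],[0,0,0,0.6,2,32,-0.4],[0,0,0,0.6,2,34,-0.4],[0,0,0,0.6,2,36,-0.4],[0,0,0,0.6,2,36,-0.4]]]}}

```text
t: 6.35
eef_pos: [507.1, 336.5, 100.2]
tcp_rot: [-0.0, 0.242, 0.97, -0.0]
force: [0.1, -0.5, -2.4]
width: 47.0
grip_force: 20.0
```

{"fn": "arm_command", "kwargs": {"steps": [[[0,0,0,-0.7,-1.3,0,-0.4],[0,0,0,-0.7,-1.3,2,-0.4],[0,0,0,-0.7,-1.3,3,-0.4],[0,0,0,-0.7,-1.3,4,-0.4],[0,0,0,-0.7,-1.3,4,-0.4]]]}}

```text
t: 6.85
eef_pos: [506.9, 334.9, 96.0]
tcp_rot: [-0.0, 0.242, 0.97, -0.0]
force: [-0.8, -0.5, -3.7]
width: 46.6
grip_force: 20.0
```

Bore is past the spindle's end with no contact force; only the weight shows. Lowering gently towards tab contact.

{"fn": "arm_command", "kwargs": {"steps": [[[0,0,0,0,0,1.5,-0.4],[0,0,0,0,0,3,-0.4],[0,0,0,0,0,4.5,-0.4],[0,0,0,0,0,6,-0.4],[0,0,0,0,0,7,-0.4],[0,0,0,0,0,7,-0.4],[0,0,0,0,0,7,-0.4]]]}}

```text
t: 7.55
eef_pos: [506.9, 334.9, 89.1]
tcp_rot: [-0.0, 0.242, 0.97, -0.0]
force: [-1.5, -0.8, -3.9]
width: 46.7
grip_force: 20.0
```

{"fn": "arm_command", "kwargs": {"steps": [[[0,0,0,0,0,0.7,-0.4],[0,0,0,0,0,1.4,-0.4],[0,0,0,0,0,2,-0.4],[0,0,0,0,0,2,-0.4]]]}}

```text
t: 7.95
eef_pos: [506.9, 334.8, 87.3]
tcp_rot: [-0.0, 0.242, 0.97, -0.0]
force: [-1.3, -1.2, -2.1]
width: 47.2
grip_force: 20.0
```

{"fn": "arm_command", "kwargs": {"steps": [[[0,0,0,0,0,0.4,-0.4],[0,0,0,0,0,0.8,-0.4],[0,0,0,0,0,0.8,-0.4]]]}}

```text
t: 8.25
eef_pos: [506.9, 334.9, 86.9]
tcp_rot: [-0.0, 0.242, 0.97, -0.0]
force: [-3.1, -1.8, 4.0]
width: 46.6
grip_force: 20.0
```

The tab is standing on the end (light, about 7 N). Turning now.

{"fn": "arm_command", "kwargs": {"steps": [[[0,0,0.7,0.2,-0.3,0,-0.4],[0,0,1.4,0.2,-0.3,0,-0.4],[0,0,2.1,0.2,-0.3,0,-0.4],[0,0,2.8,0.2,-0.3,0,-0.4],[0,0,3.5,0.2,-0.3,0,-0.4],[0,0,3.5,0.2,-0.3,0,-0.4]]]}}

```text
t: 8.85
eef_pos: [507.0, 334.5, 86.4]
tcp_rot: [0.0, 0.272, 0.962, -0.0]
force: [-1.8, -2.6, 3.7]
width: 46.8
grip_force: 20.0
```

{"fn": "arm_command", "kwargs": {"steps": [[[0,0,0.5,0,-0.1,0,-0.4],[0,0,1,0,-0.1,0,-0.4],[0,0,1.5,0,-0.1,0,-0.4],[0,0,1.5,0,-0.1,0,-0.4]]]}}

```text
t: 9.25
eef_pos: [506.6, 335.1, 85.9]
tcp_rot: [-0.0, 0.285, 0.959, 0.0]
force: [-1.9, -0.9, -4.1]
width: 46.8
grip_force: 20.0
```

The vertical force has gone back to plain weight, so the tab is at the keyway. Following it down gently.

{"fn": "arm_command", "kwargs": {"steps": [[[0,0,0.5,0,0,0.5,-0.4],[0,0,0.5,0,0,1,-0.4],[0,0,0.5,0,0,1.5,-0.4],[0,0,0.5,0,0,2,-0.4],[0,0,0.5,0,0,2,-0.4]]]}}

```text
t: 9.75
eef_pos: [506.7, 334.9, 84.4]
tcp_rot: [-0.0, 0.289, 0.957, 0.0]
force: [-1.2, -0.1, -3.0]
width: 46.8
grip_force: 20.0
```

{"fn": "arm_command", "kwargs": {"steps": [[[0,0,0,0,0,1,-0.4],[0,0,0,0,0,2,-0.4],[0,0,0,0,0,3,-0.4],[0,0,0,0,0,4,-0.4],[0,0,0,0,0,5,-0.4],[0,0,0,0,0,6,-0.4],[0,0,0,0,0,6,-0.4]]]}}

```text
t: 10.45
eef_pos: [506.6, 334.9, 78.3]
tcp_rot: [-0.0, 0.289, 0.957, 0.0]
force: [-1.7, 0.8, -4.0]
width: 47.1
grip_force: 20.0
```

{"fn": "arm_command", "kwargs": {"steps": [[[0,0,0,0,0,0.8,-0.4],[0,0,0,0,0,1.6,-0.4],[0,0,0,0,0,2.4,-0.4],[0,0,0,0,0,3,-0.4],[0,0,0,0,0,3,-0.4]]]}}

```text
t: 10.95
eef_pos: [506.6, 334.8, 75.4]
tcp_rot: [-0.0, 0.289, 0.957, 0.0]
force: [-1.8, 0.5, -2.0]
width: 46.9
grip_force: 20.0
```

{"fn": "arm_command", "kwargs": {"steps": [[[0,0,0,0,0,0.4,-0.4],[0,0,0,0,0,0.8,-0.4],[0,0,0,0,0,0.8,-0.4]]]}}

```text
t: 11.25
eef_pos: [506.7, 334.8, 75.3]
tcp_rot: [-0.0, 0.289, 0.957, 0.0]
force: [-4.1, 0.2, 4.5]
width: 47.0
grip_force: 20.0
```

Firmly on the seat at the expected height (75.3). Releasing.

{"fn": "arm_command", "kwargs": {"steps": [[[0,0,0,0,0,0.3,-0.1],[0,0,0,0,0,0,0.3],[0,0,0,0,0,0,0.6],[0,0,0,0,0,0,0.6],[0,0,0,0,0,-10,0.6],[0,0,0,0,0,-40,0.6],[0,0,0,0,0,-75,0.6],[0,0,0,0,0,-90,0.6]]]}}

```text
t: 12.05
eef_pos: [508.6, 335.5, 168.4]
tcp_rot: [0.002, 0.289, 0.957, 0.002]
force: [-0.2, 1.0, -0.2]
width: 75.3
grip_force: 0.0
```

Run:
```python
from h import *
P=eyes.camera_params("wrist");im=eyes.get_image("wrist");s=state();print(s["eef_pos"],s["width"],np.round(s["force"],1))
hsv=cv2.cvtColor(im,cv2.COLOR_BGR2HSV);B=cv2.inRange(hsv,(100,120,60),(130,255,255));B[290:]=0;B[:130]=0
h=cv2.convexHull(cv2.findNonZero(B))[:,0]
for z in(51,63):
    w=pix2plane(P,h,z)[:,:2].astype(np.float32);print("z",z,cv2.fitEllipse(w),cv2.minEnclosingCircle(w)[1])
sd=eyes.get_image("side")[225:310,210:310]
a=cv2.resize(im[120:320,150:410],(520,400));b=cv2.resize(sd,(280,238),interpolation=cv2.INTER_CUBIC)
o=np.zeros((400,800,3),np.uint8);o[:,:520]=a;o[:238,520:]=b;cv2.imwrite("pics/w4.png",o)
```

```text
[509.32908911 335.97711445 169.81508101] 75.17621505014132 [0.2 0.2 2. ]
z 51 ((532.3638305664062, 372.5355529785156), (110.97798919677734, 195.27984619140625), 143.99783325195312) 96.30332946777344
z 63 ((528.8278198242188, 372.6250915527344), (106.19467163085938, 186.86300659179688), 143.99781799316406) 92.1524887084961
```

View pics/w4.png

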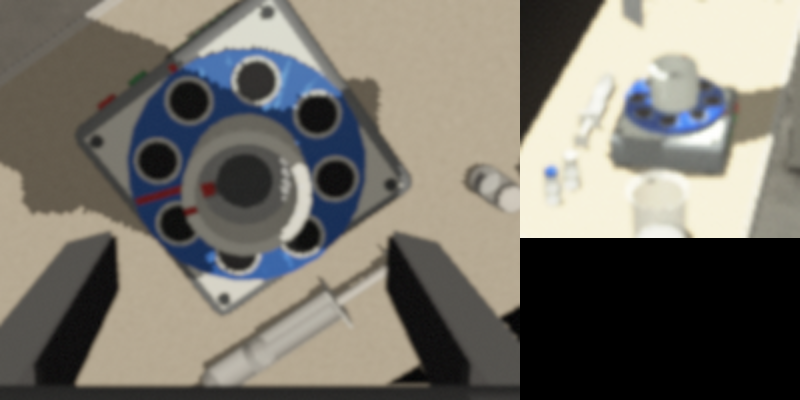

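The picture shows the carousel lying flat and centred on the drive, with the tab in the keyway at (208,189). The fingers are clear and the syringe, vials and beaker stand untouched. The release height of 75.3 mm matches home (44 + 31.3).

```bash
python3 -c "
from cell import close_job;print(close_job())"
```

```text
the job is handed in; nothing more can be done
None
```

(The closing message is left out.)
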